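Fill the cupcake tray and clip on its price card

ROBOT

A 6-joint arm with a two-finger parallel gripper is mounted at the origin on the work surface. World frame = base frame: x ahead of the robot, y to its left, z up, the work surface at z = 0. Lengths are in mm, angles in rad, forces in N, time in s.
With the tool pointing down it reaches from about 350 to 775 mm from the base axis. Payload 7.3 kg.
Tool frame: the origin (TCP) lies at the very end of the fingers, on their centre line; the grasp point (between the pads) lies r.hold_point_z behind it (r.hold_point_z is the distance from the TCP to the grasp point, in mm); z points along the fingers, y is the line along which they close (so a half turn about z gives the same grasp; the last joint's range is limited). The gripper opens to 92 mm and grips with 3 to 60 N. Pads are 19 mm wide; open, the fingers measure 130 mm over their backs; the gripper's body (75 mm by 190 mm) begins 47 mm behind the grasp point.
Start: joints at [1.132, 0.342, 1.524, -0, 1.275, -0.146], TCP at [151.518, 502.68, 226.741] pointing down, gripper open.
Joint ranges: [-2.53, 2.53], [-0.77, 2.02], [0.04, 2.7], [-1, 4.14], [0.28, 2.66], [-3.11, 3.11]. Speed limits (rad/s): [2.57, 2.57, 3.14, 3.14, 3.14, 3.14].

INTERFACE

Orientations are given as a 3x3 rotation matrix whose columns are the frame's x, y, z axes.
In Python, from bench import r gives the robot as it stands.
- The arm moves only by the tool arm_command, never from a script. Its argument "commands" is a list that holds one entry, the list of rows, each a list of 4 numbers: the shift along the tool's x, y, z in m, then the turn about the tool's z in rad. In form: [[[tx, ty, tz, twist], ...]]. A call has exactly 8 rows; each row is the pose to reach, as a shift and turn from the pose commanded when the call began, along the tool's axes at that moment; what a row does not reach only later rows make up. A row lasts 1/12 s, in which the tool goes at most 41.7 mm and 7.16 degrees, less where a joint would pass 70% of its speed; a pose out of reach is approached as far as the arm can. A call with a gripper value outside its range is refused whole. "fingers" is the finger opening in m, from 0 to 0.0918, set as the call begins (left out, the last holds). The fingers move at their own pace and stop on an object; the grip force is fixed at half the most. Time passes only in rows, so rows that repeat a pose let the fingers close, or fill a call up. It gives the time, the measured TCP pose, the force, the opening and the grip force at its end, in the units of the state.
- r.read_state(): the state, without advancing time (a new reading comes with each control period).
- r.capture(name): name is "scene" or "side" or "wrist"; returns the picture (420x560x3 uint8, blue, green, red); there is no depth.
- r.calibration(name): a dict with "K" (3x3 intrinsics, pixels), "rvec" (rotation vector, rad) and "tvec" (3), from world to camera coordinates, as OpenCV has them. Camera axes: x right, y down, z forward; pixel columns grow to the right and rows downward; lengths in mm; the calibration is good to about 2 mm. A picture is of the moment at which its call begins: read the wrist's pose just before it. calibration takes no time and is no camera call; for the wrist camera it gives the pose at the moment of the call.
- r.finish_job(): hands the job in; it is judged then, once.
The state is a dict: "clock": time; "joint_pos": joint angles; "joint_velocities": joint speeds; "joint_efforts": joint torques, N m; "eef_pos": TCP position; "ee_rot": TCP orientation; "ft_force": force on the tool from outside, world axes, zero at the start; "ft_torque": the same for the moment, N m; "finger_gap": opening from 0.0 (shut) to 1.0 (fully open); "finger_force": force on a finger pad.
Only numpy, scipy, OpenCV 4.12 (cv2) and the standard library are available. Lean on these libraries where they do the work, as an engineer would, in place of code of your own. Each camera call takes 0.05 s, during which the arm holds its last target. There are 200 camera calls.

TASK

Get the cupcake tray ready for sale: first stand the loose red cupcake upright in the tray's empty compartment, centred on the white paper disc. Then lift the red price clip up and off its peg, squeeze it open and push it fully down onto the middle of the tray's far wall (the customers' side, away from the robot), upright and square to the wall, with its card hanging outside the tray, and let it spring shut there. Leave the black clip and the other cupcakes as they are.

Things in the scene. Friction and masses are not known exactly. Their poses are not given: they have to be found in the camera images.
- cupcake: the loose cupcake: straight round case 54 mm in diameter and 44 mm high, white with red ribs, red frosting up to 66 mm and a yellow bead to 72 mm; about 90 g. It stands on a round wooden board (90 mm across, 10 mm thick) on the counter between tray and stand. Origin: centre of its underside, z up.
- doily: white paper disc, 66 mm across, 2 mm thick, fixed on the floor of the tray's one empty compartment. Which of the three compartments is empty varies. Origin: centre of its underside (6 mm above the table).
- tray: fixed open wooden tray, 145 mm (its x) by 290 mm (y), 55 mm high, floor 6 mm, walls 7 mm thick. Three compartments along y, each 131 (x) by 88 mm, centred at y = -93, 0, +93 mm; low dividers between, tops 21 mm above the table. Origin: centre of its underside; +x points away from the robot (turned up to 0.2 rad), to the customers' side.
- tray_front (a point): the middle of the top edge of the tray's far (+x) wall, centred in the wall's 7 mm thickness, 55 mm above the table; axes as the tray's (x out of the tray, y along the wall). The clip may ride up about 4 mm as it is let go, which is allowed.
- cake_a: one of the two similar cupcakes already in the tray; to be left alone. Origin: centre of underside.
- cake_b: the other cupcake already in the tray; to be left alone. Origin: centre of underside.
- stand: fixed dark steel stand, two round pegs (7 mm thick) pointing to its -x (robot side) at its y = -65 and +65 mm. Clips hang at its x = 0. Behind, at x = +70 mm, a cross bar joins the pegs, its top 182 mm above the table. Origin: on the table, midway between the hanging spots. To unhook: raise the clip 12 to 20 mm (15 is best), then draw it along the stand's -x by 50 mm or more.
- peg_left (a point): hanging spot of the +y peg, on the peg's axis, 170 mm above the table. The upturned tip ends 29 mm to the stand's -x, its top 13.5 mm above this point. From here the peg rises 6 mm to the cross bar.
- peg_right (a point): the same point of the -y peg.
- clip: red sprung price clip, about 65 g, hanging by a wire bail on one of the pegs (which one varies). Origin: centre of its steel hinge pin (8 mm thick, 30 mm long, along its x). z up, tails above, jaws below; on the peg its x, y are the stand's. On the wall it is fully down when the pin rests on the edge (origin 4 mm above it), x along the wall, +y (card side) out of the tray.
- clip_tails (a point): the grip point, 28 mm above the pin, between the two tails on the +y and -y sides. Tails: 22 mm wide (x), from 8 to 48 mm above the pin; shut they splay to about 55 mm across at the top, 33 mm at the bottom; squeezed fully together along y, outer faces are parallel and 32 mm apart, and the jaws are open. Keep fingertips 4 mm or more above the pin.
- clip_bail (a point): middle of the bar of the wire bail, an arch between the tails, 36 mm above the pin, 15 mm wide (y), wire 4 mm thick; the peg runs through it along clip x, with 23 mm of free height.
- clip_jaws (a point): between the jaws' rubber pads, 30 mm below the pin; pads reach from 25 to 35 mm below it, 24 mm wide (x), 2 mm apart when shut and about 17 mm (y) when squeezed open.
- clip_card (a point): centre of the outer face of the price card: red plate with a white face, 64 mm (clip x) by 40 mm high, 3 mm thick, fixed on the +y lever of the red clip, 12 to 52 mm below the pin and about 18 mm out along +y.
- clip_card_lever (a joint): the card-side (+y) lever of the red clip: 0 rad as sprung shut on nothing, 0.26 rad squeezed fully open (hard stop); about 0.09 rad when clamped on the 7 mm tray wall. The spring needs about 5 to 9 N at the tail.
- clip_back_lever (a joint): the back (-y) lever of the red clip: 0 rad as sprung shut on nothing, 0.26 rad squeezed fully open (hard stop); about 0.09 rad when clamped on the 7 mm tray wall. The spring needs about 5 to 9 N at the tail.
- clip_other: the black clip, same form with a black card, on the other peg; to be left hanging. Origin: centre of its hinge pin.
Things that resemble listed ones, but are neither listed nor needed, are in the scene too. What is shaped like the clip but purple is not meant. Leave any turquoise look-alike of the cupcake alone.

How it is judged:
By the outcome, as a careful person would: the job done as asked, in the order asked, and still so for the second after the job is handed in, with the robot touching nothing.
It also fails if it takes over 61 s, if anything falls off the work surface, if the arm or the gripper's body presses on something with over 40 N, if the wrist force passes 120 N, or if a joint passes its speed limit or range.

## Working session

There is one attempt and no reset: what is moved stays moved. The work goes in short steps, Python scripts to look and compute and a tool call to move; the robot and the scene stay as the last step left them, time stands still between calls to the robot, and variables do not carry over. Pictures are saved under pics/ and viewed, at most 10 in all, crops included, and the job is handed in when it is done.

Besides the shell and the picture viewer there is one more tool, called after "Emit:" as a command line: name --argument value ..., lists and objects as JSON in quotes. arm_command: Moves the arm, as the interface text tells. Its arguments: {"type":"object","properties":{"commands":{"type":"array","items":{"type":"array","items":{"type":"array","items":{"type":"number"}}}},"fingers":{"type":"number"}},"required":["commands"]}

```bash
ls; mkdir -p pics
cat > h.py <<'E'
import numpy as np, cv2
from bench import r
def cam(n):
    c=r.calibration(n); R=cv2.Rodrigues(np.array(c["rvec"],float))[0]; return np.array(c["K"],float),R,np.array(c["tvec"],float).ravel()
def ray(c,p):
    K,R,t=c; d=R.T@np.linalg.inv(K)@np.array([p[0],p[1],1.]); return -R.T@t,d
def onz(c,p,z):
    o,d=ray(c,p); return o+d*(z-o[2])/d[2]
def tri(c1,p1,c2,p2):
    A=[];b=[]
    for c,p in((c1,p1),(c2,p2)):
        o,d=ray(c,p); d/=np.linalg.norm(d); M=np.eye(3)-np.outer(d,d); A.append(M); b.append(M@o)
    x=np.linalg.solve(A[0]+A[1],b[0]+b[1]); return x
def proj(c,X):
    K,R,t=c; v=K@(R@np.array(X,float)+t); return v[:2]/v[2]
E
python3 - <<'E'
from h import *
np.set_printoptions(precision=3,suppress=True)
print(r.hold_point_z, r.read_state())
for n in("scene","side","wrist"):
    cv2.imwrite(f"pics/{n}0.png",r.capture(n)); K,R,t=cam(n); print(n,K[0,0],-R.T@t,R[2])
a=cv2.imread("pics/scene0.png");b=cv2.imread("pics/side0.png")
E
```

```text
pics
18.8 {'clock': 0.0, 'joint_pos': array([ 1.132,  0.343,  1.525,  0.   ,  1.275, -0.146]), 'joint_velocities': array([-0.   , -0.001,  0.001, -0.   , -0.   ,  0.001]), 'joint_efforts': array([  0.001, -43.125, -24.422,   0.072,   0.056,  -0.   ]), 'eef_pos': array([151.344, 502.293, 226.077]), 'ee_rot': array([[-0.957,  0.289, -0.001],
       [ 0.289,  0.957, -0.001],
       [ 0.   , -0.001, -1.   ]]), 'ft_force': array([-0.007,  0.661,  1.098]), 'ft_torque': array([-0.036, -0.029, -0.002]), 'finger_force': 0.0, 'finger_gap': 1.0021151574966805}
scene 428.4632651306562 [1141.6     31.252  856.933] [-0.653  0.021 -0.757]
side 403.24780395997493 [ 223.341 -522.153  729.86 ] [ 0.306  0.659 -0.687]
wrist 325.73069243417194 [ 77.788 524.171 384.574] [ 0.269 -0.083 -0.96 ]
```

View pics/scene0.png

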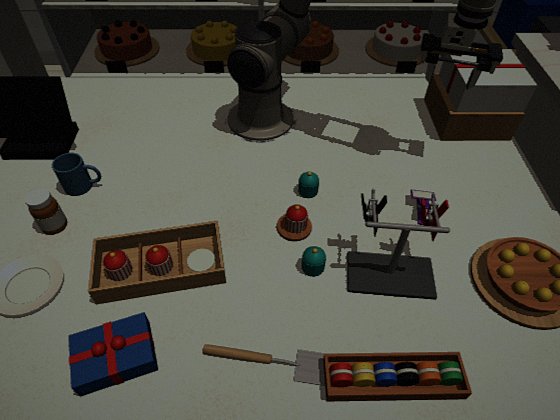

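View pics/side0.png

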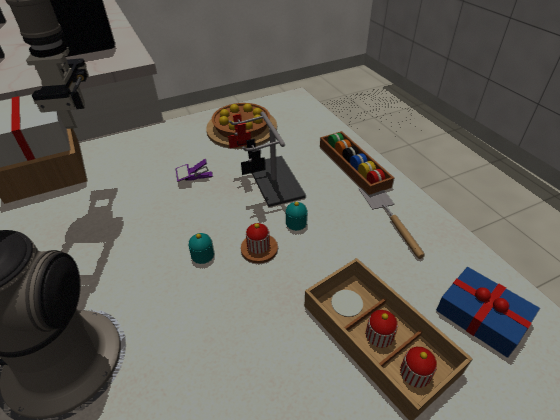

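The scene view shows the tray at left, with its doily at (201,260), empty +y compartment. The loose red cupcake is at (296,219) between turquoise look-alikes. The stand is at (395,250), with the red clip on the +y peg at (438,215). The purple clip lies on the table.

Run:
```python
from h import *
np.set_printoptions(precision=1,suppress=True)
a=cv2.imread("pics/scene0.png");b=cv2.imread("pics/side0.png")
# composite
f=lambda im,x,y,w,h,s:cv2.convertScaleAbs(cv2.resize(im[y:y+h,x:x+w],None,fx=s,fy=s,interpolation=cv2.INTER_CUBIC),alpha=1.5,beta=10)
c=np.zeros((600,800,3),np.uint8)
p=f(a,345,180,120,75,3.3333); c[:250,:400]=p[:250,:400]
p=f(b,225,95,100,75,4); c[:300,400:800]=p[:300,:400]
p=f(a,85,215,150,90,2.6667); c[300:540,:400]=p[:240,:400]
p=f(b,300,255,180,165,1.8); c[300:597,400:724]=p[:297,:324]
cv2.imwrite("pics/comp.png",c)
S=cam("scene");D=cam("side")
def blobs(im,lo,hi,box,n):
    hsv=cv2.cvtColor(im,cv2.COLOR_BGR2HSV); m=cv2.inRange(hsv,lo,hi)
    k=np.zeros_like(m); x,y,w,h=box; k[y:y+h,x:x+w]=m[y:y+h,x:x+w]
    N,l,st,ce=cv2.connectedComponentsWithStats(k); o=np.argsort(-st[1:,4])[:n]+1
    return [(ce[i],st[i]) for i in o]
for nm,im,C,bx in(("scene",a,S,[(285,190,25,30),(185,240,35,35)]),("side",b,D,[(245,215,27,20),(328,285,38,35)])):
    for q in blobs(im,(20,120,100),(35,255,255),bx[0],2): print(nm,"bead",q,onz(C,q[0],70))
    for q in blobs(im,(0,0,120),(180,70,255),bx[1],2): print(nm,"doily",q,onz(C,q[0],8))
    for q in blobs(im,(0,150,60),(6,255,255),(bx[0][0]-5,bx[0][1]-5,40,50),2): print(nm,"frost",q,onz(C,q[0],55))
```

```text
scene bead (array([297. , 206.5]), array([296, 206,   3,   2,   6], dtype=int32)) [442.8  95.8  70. ]
scene doily (array([200.5, 259.5]), array([188, 249,  26,  22, 456], dtype=int32)) [ 554.7 -137.1    8. ]
scene frost (array([297.7, 212.9]), array([289, 205,  19,  16, 184], dtype=int32)) [450.6  97.7  55. ]
scene frost (array([296., 205.]), array([296, 205,   1,   1,   1], dtype=int32)) [424.4  94.7  55. ]
side bead (array([256.4, 224.9]), array([255, 224,   4,   3,  11], dtype=int32)) [453.4 100.5  70. ]
side doily (array([346.9, 302.3]), array([331, 290,  32,  26, 650], dtype=int32)) [ 553.6 -139.     8. ]
side frost (array([256.9, 232. ]), array([246, 223,  22,  18, 267], dtype=int32)) [450.4  92.8  55. ]
side frost (array([246. , 237.5]), array([246, 237,   1,   2,   2], dtype=int32)) [421.1  87.8  55. ]
```

View pics/comp.png

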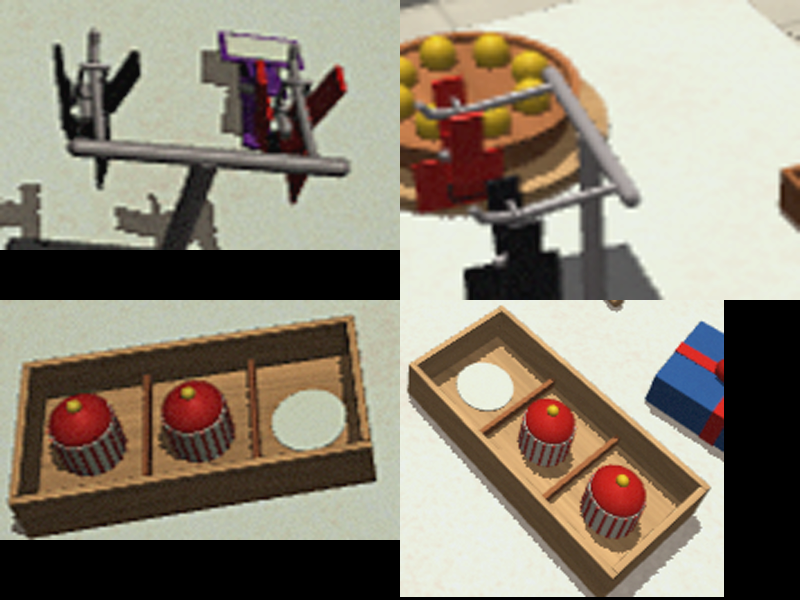

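Run:
```python
from h import *
np.set_printoptions(precision=1,suppress=True)
S=cam("scene");D=cam("side")
s=lambda x,y:(x/2.6667+85,(y-300)/2.6667+215); d=lambda x,y:((x-400)/1.8+300,(y-300)/1.8+255)
sc={'R-':s(24,365),'R+':s(353,318),'F+':s(374,450),'F-':s(13,497)}
dc={'F+':d(503,307),'R+':d(411,366),'F-':d(709,488),'R-':d(613,580)}
P={}
for k in sc: P[k]=(onz(S,sc[k],55),onz(D,dc[k],55)); print(k,*P[k],tri(S,sc[k],D,dc[k]))
m={k:(P[k][0]+P[k][1])/2 for k in P}
print("centre",sum(m.values())/4, "yaw", [np.arctan2(*(-(m[a]-m[b])[:1]),(m[a]-m[b])[1]) for a,b in(("F+","F-"),("R+","R-"))], np.linalg.norm(m["F+"]-m["F-"]))
print("doily",tri(S,(200.5,259.5),D,(346.9,302.3)))
print("cup bead",tri(S,(297,206.5),D,(256.4,224.9)),"frost",tri(S,(297.7,212.9),D,(256.9,232)))
u=lambda x,y:(x/3.3333+345,y/3.3333+180); v=lambda x,y:((x-400)/4+225,y/4+95)
for n,p,q in(("bar-",u(75,147),v(630,200)),("bar+",u(345,167),v(550,75)),("tip-",u(95,35),v(483,217)),("tip+",u(295,45),v(425,112))): print(n,tri(S,p,D,q))
for n,p in(("t1",(309,186)),("t2",(313,263))): print(n,onz(S,p,35))
print(r.read_state()['eef_pos'])
```

```text
R- [ 527.9 -381.3   55. ] [ 522.7 -387.3   55. ] [ 524.4 -385.2   49.7]
R+ [477.2 -98.3  55. ] [ 472.4 -105.8   55. ] [ 473.8 -100.5   49.3]
F+ [619.3 -70.2  55. ] [612.6 -79.8  55. ] [616.  -72.8  47.6]
F- [ 660.4 -355.3   55. ] [ 662.4 -360.5   55. ] [ 661.2 -358.1   54.4]
centre [ 569.4 -229.8   55. ] yaw [np.float64(0.15929135602630148), np.float64(0.17693248516326862)] 286.55686022174865
doily [ 554.1 -137.8    6.6]
cup bead [450.5  94.4  77.7] frost [450.6  96.6  53. ]
bar- [585.1 230.2 172.9]
bar+ [603.5 393.2 172.8]
tip- [495.8 254.6 176.3]
tip+ [507.6 383.9 177.5]
t1 [338.5 134.2  35. ]
t2 [586.1 127.7  35. ]
[151.4 502.4 226.2]
```

Emit:
arm_command --commands '[[[-0.033,-0.025,0,0],[-0.066,-0.05,0,0],[-0.099,-0.075,0,0],[-0.132,-0.1,0,0],[-0.165,-0.125,0,0],[-0.198,-0.15,0,0],[-0.231,-0.175,0,0],[-0.264,-0.2,0,0]]]' --fingers 0.0918

```text
clock: 0.82
eef_pos: [347.1, 233.2, 226.7]
ee_rot: [[-0.958, 0.288, 0.0], [0.288, 0.958, 0.0], [-0.0, 0.0, -1.0]]
ft_force: [0.6, 0.6, 0.1]
finger_gap: 1.0
finger_force: 0.0
```

Emit:
arm_command --commands '[[[-0.032,-0.024,0.01,0],[-0.064,-0.048,0.02,0],[-0.094,-0.07,0.035,0],[-0.117,-0.087,0.055,0],[-0.132,-0.098,0.075,0],[-0.139,-0.102,0.095,0],[-0.139,-0.102,0.095,0],[-0.139,-0.102,0.095,0]]]'

```text
clock: 1.48
eef_pos: [449.5, 97.0, 131.1]
ee_rot: [[-0.957, 0.29, -0.003], [0.29, 0.957, 0.0], [0.003, -0.001, -1.0]]
ft_force: [-0.9, 0.4, 1.8]
finger_gap: 0.998
finger_force: 0.0
```

```bash
cat >> h.py <<'E'
def go(xyz,yang=None):
    "print tool-frame shift from the measured pose to TCP xyz with tool y at angle yang"
    s=r.read_state(); R=s['ee_rot']; a=np.arctan2(R[1,1],R[0,1])
    sh=R.T@(np.array(xyz,float)-s['eef_pos']); tw=0 if yang is None else -(yang-a)
    print("t",round(s['clock'],2),"pos",s['eef_pos'].round(1),"yang",round(a,3),"j6",round(s['joint_pos'][5],2),"F",s['ft_force'].round(1),"gap",round(s['finger_gap']*91.8,1),"gf",round(s['finger_force'],1),"-> shift",sh.round(1),"twist",round(tw,3))
E
python3 - <<'E'
from h import *
np.set_printoptions(precision=1,suppress=True)
w=cam("wrist"); im=r.capture("wrist"); cv2.imwrite("pics/w1.png",im)
hsv=cv2.cvtColor(im,cv2.COLOR_BGR2HSV)
for nm,lo,hi,z in(("bead",(20,120,80),(35,255,255),80),("red",(0,150,50),(6,255,255),60)):
    m=cv2.inRange(hsv,lo,hi); N,l,st,ce=cv2.connectedComponentsWithStats(m)
    for i in np.argsort(-st[1:,4])[:3]+1: print(nm,ce[i],st[i],onz(w,ce[i],z))
go((450.5,96.5,24))
E
```

```text
bead [276.7  21.6] [268  12  18  20 293] [325.5 133.1  80. ]
bead [276.5 235.2] [269 228  16  15 190] [450.   95.2  80. ]
bead [468.8 309.2] [467 305   4   9  24] [545.9 213.5  80. ]
red [275.5 223.6] [ 243  192   67   66 3082] [448.1  94.9  60. ]
red [263.7 190.9] [262 190   4   3   7] [421.9  94.   60. ]
red [289.8 191.3] [288 191   4   2   6] [427.7 111.9  60. ]
t 1.53 pos [449.9  97.6 132.1] yang 1.278 j6 -1.23 F [0.8 0.4 0.3] gap 91.7 gf 0.0 -> shift [ -1.   -0.8 108.1] twist 0
```

View pics/w1.png

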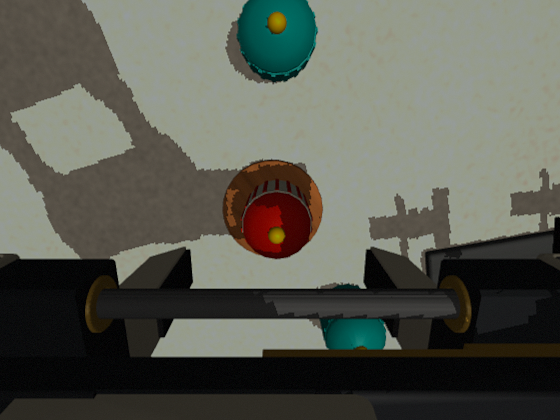

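The wrist view shows the cupcake's bead at (276,235), within 2 mm of the finger centre, with both look-alikes well clear. I'll descend, close and lift.

Emit:
arm_command --commands '[[[-0.001,-0.002,0.015,0],[-0.001,-0.002,0.035,0],[-0.001,-0.002,0.055,0],[-0.001,-0.002,0.075,0],[-0.001,-0.002,0.09,0],[-0.001,-0.002,0.1,0],[-0.001,-0.002,0.107,0],[-0.001,-0.002,0.107,0]]]'

```text
clock: 2.2
eef_pos: [450.3, 95.8, 24.8]
ee_rot: [[-0.958, 0.287, -0.0], [0.287, 0.958, 0.0], [0.0, 0.0, -1.0]]
ft_force: [-0.9, 0.7, -0.7]
finger_gap: 1.001
finger_force: 0.0
```

Emit:
arm_command --commands '[[[0,0,0,0],[0,0,0,0],[0,0,0,0],[0,0,0,0],[0,0,0,0],[0,0,0,0],[0,0,0,0],[0,0,0,0]]]' --fingers 0.03

```text
clock: 2.87
eef_pos: [450.7, 95.0, 24.9]
ee_rot: [[-0.957, 0.289, 0.0], [0.289, 0.957, 0.0], [-0.0, 0.0, -1.0]]
ft_force: [-0.3, -0.0, 3.7]
finger_gap: 0.583
finger_force: 30.0
```

Run:
```python
from h import *
go((553.9,-138,150),0.168)
```

```text
t 2.87 pos [450.7  95.   24.9] yang 1.278 j6 -1.24 F [-0.3 -0.   3.7] gap 53.5 gf 30.0 -> shift [-166.1 -193.3 -125. ] twist 1.11
```

Emit:
arm_command --commands '[[[0,0,-0.02,0],[0,0,-0.05,0],[0,0,-0.08,0.05],[-0.01,-0.012,-0.1,0.15],[-0.03,-0.035,-0.1,0.26],[-0.05,-0.058,-0.1,0.37],[-0.07,-0.081,-0.1,0.48],[-0.09,-0.104,-0.1,0.59]]]'

```text
clock: 3.53
eef_pos: [507.0, -31.8, 124.8]
ee_rot: [[-0.631, 0.776, -0.0], [0.776, 0.631, 0.0], [0.0, 0.0, -1.0]]
ft_force: [0.1, -0.5, -0.8]
finger_gap: 0.583
finger_force: 30.0
```

Run:
```python
from h import *
go((553.9,-138,125),0.168)
```

```text
t 3.53 pos [507.  -31.8 124.8] yang 0.683 j6 -0.9 F [ 0.1 -0.5 -0.8] gap 53.5 gf 30.0 -> shift [-112.   -30.6   -0.2] twist 0.515
```

Emit:
arm_command --commands '[[[-0.022,-0.006,0,0.1],[-0.044,-0.012,0,0.2],[-0.066,-0.018,0,0.3],[-0.088,-0.024,0,0.4],[-0.103,-0.028,0,0.48],[-0.112,-0.0305,0,0.515],[-0.112,-0.0305,0,0.515],[-0.112,-0.0305,0,0.515]]]'

```text
clock: 4.2
eef_pos: [553.8, -136.1, 124.3]
ee_rot: [[-0.174, 0.985, -0.001], [0.985, 0.174, 0.001], [0.001, -0.001, -1.0]]
ft_force: [-0.4, 0.1, -1.0]
finger_gap: 0.58
finger_force: 30.0
```

Run:
```python
from h import *
np.set_printoptions(precision=1,suppress=True)
go((553.9,-138,23.2),0.168)
w=cam("wrist");im=r.capture("wrist")
m=cv2.inRange(cv2.cvtColor(im,cv2.COLOR_BGR2HSV),(0,0,110),(180,70,255)); N,l,st,ce=cv2.connectedComponentsWithStats(m)
d=[proj(w,(554.1+33*np.cos(t),-137.8+33*np.sin(t),8)) for t in np.linspace(0,6.28,60)]
tr=[proj(w,(569.4+c*.986*72.5-s*145*.167,-229.8+c*72.5*.167+s*145*.986,55)) for c,s in((-1,-1),(1,-1),(1,1),(-1,1))]
o=im.copy(); cv2.polylines(o,[np.int32(d)],1,(0,255,0),1); cv2.polylines(o,[np.int32(tr)],1,(255,255,0),1); cv2.imwrite("pics/w2.png",o)
```

```text
t 4.2 pos [ 553.8 -136.1  124.3] yang 0.174 j6 -0.55 F [-0.4  0.1 -1. ] gap 53.2 gf 30.0 -> shift [ -2.   -0.1 101.1] twist 0.006
```

View pics/w2.png

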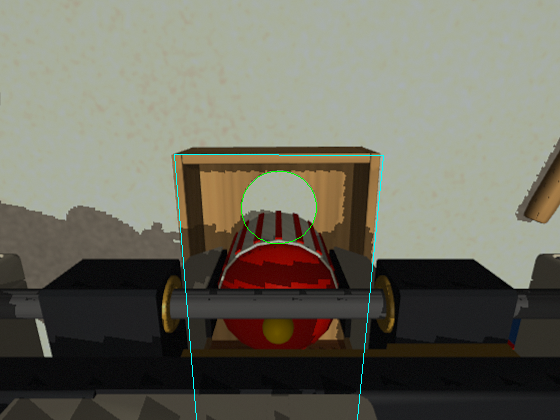

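The projected doily and tray outlines lie on the real ones, with the doily centre at (279,207). I'll lower most of the way first.

Emit:
arm_command --commands '[[[0,0,0.01,0],[0,0,0.025,0],[0,0,0.04,0],[0,0,0.055,0],[0,0,0.07,0],[0,0,0.08,0],[0,0,0.085,0],[0,0,0.085,0]]]'

```text
clock: 4.92
eef_pos: [553.5, -135.6, 38.5]
ee_rot: [[-0.173, 0.985, -0.002], [0.985, 0.173, 0.001], [0.001, -0.002, -1.0]]
ft_force: [0.8, 0.4, -1.8]
finger_gap: 0.581
finger_force: 30.0
```

Run:
```python
from h import *
go((553.9,-138,23.2),0.168)
```

```text
t 4.92 pos [ 553.5 -135.6   38.5] yang 0.174 j6 -0.55 F [ 0.8  0.4 -1.8] gap 53.4 gf 30.0 -> shift [-2.4  0.  15.3] twist 0.006
```

Emit:
arm_command --commands '[[[-0.001,0,0.003,0],[-0.002,0,0.006,0],[-0.0022,0,0.009,0],[-0.0022,0,0.011,0],[-0.0022,0,0.013,0],[-0.0022,0,0.0145,0],[-0.0022,0,0.0155,0],[-0.0022,0,0.0155,0]]]'

```text
clock: 5.58
eef_pos: [554.5, -138.5, 24.0]
ee_rot: [[-0.172, 0.985, -0.0], [0.985, 0.172, 0.0], [0.0, -0.0, -1.0]]
ft_force: [0.2, 0.6, -0.8]
finger_gap: 0.581
finger_force: 30.0
```

Run:
```python
from h import *
go((553.9,-138,23.2),0.168)
```

```text
t 5.58 pos [ 554.5 -138.5   24. ] yang 0.173 j6 -0.55 F [ 0.2  0.6 -0.8] gap 53.4 gf 30.0 -> shift [ 0.6 -0.5  0.8] twist 0.005
```

Emit:
arm_command --commands '[[[0.0005,-0.0005,0.0005,0],[0.0005,-0.0005,0.001,0],[0.0005,-0.0005,0.001,0],[0.0005,-0.0005,0.001,0],[0.0005,-0.0005,0.001,0],[0.0005,-0.0005,0.001,0],[0.0005,-0.0005,0.001,0],[0.0005,-0.0005,0.001,0]]]'

```text
clock: 6.25
eef_pos: [554.1, -138.2, 23.2]
ee_rot: [[-0.172, 0.985, 0.0], [0.985, 0.172, 0.0], [0.0, 0.0, -1.0]]
ft_force: [-0.2, 0.1, 0.3]
finger_gap: 0.585
finger_force: 30.0
```

Emit:
arm_command --commands '[[[0,0,0,0],[0,0,0,0],[0,0,0,0],[0,0,0,0],[0,0,-0.002,0],[0,0,-0.008,0],[0,0,-0.02,0],[0,0,-0.035,0]]]' --fingers 0.072

```text
clock: 6.92
eef_pos: [553.5, -138.0, 58.3]
ee_rot: [[-0.172, 0.985, -0.002], [0.985, 0.172, 0.001], [0.001, -0.001, -1.0]]
ft_force: [0.2, -0.5, 0.2]
finger_gap: 0.783
finger_force: 0.0
```

Run:
```python
from h import *
go((553.9,-138,200),0.168)
```

```text
t 6.92 pos [ 553.5 -138.    58.3] yang 0.173 j6 -0.55 F [ 0.2 -0.5  0.2] gap 71.9 gf 0.0 -> shift [ 1.000e-01  1.000e-01 -1.417e+02] twist 0.005
```

Emit:
arm_command --commands '[[[0,0,-0.035,0],[0,0,-0.07,0],[0.01,0,-0.11,-0.05],[0.035,0.004,-0.145,-0.15],[0.07,0.008,-0.17,-0.26],[0.105,0.013,-0.182,-0.37],[0.14,0.018,-0.182,-0.48],[0.175,0.022,-0.182,-0.59]]]' --fingers 0.0918

```text
clock: 7.58
eef_pos: [545.8, 39.5, 242.4]
ee_rot: [[-0.695, 0.719, 0.004], [0.719, 0.695, -0.0], [-0.003, 0.003, -1.0]]
ft_force: [0.6, 0.8, -0.7]
finger_gap: 0.999
finger_force: 0.0
```

Run:
```python
from h import *
np.set_printoptions(precision=1,suppress=True)
go((530,381,240),1.47)
P=[]
for n in("scene","side"):
    im=r.capture(n); cv2.imwrite(f"pics/{n}1.png",im)
    P.append(im)
a,b=P
cv2.imwrite("pics/chk.png",cv2.convertScaleAbs(np.hstack([cv2.resize(a[205:315,80:240],(400,275)),cv2.resize(b[250:415,300:480],(400,367))[:275]]),alpha=1.3))
```

```text
t 7.58 pos [545.8  39.5 242.4] yang 0.768 j6 -0.84 F [ 0.6  0.8 -0.7] gap 91.7 gf 0.0 -> shift [256.6 225.8   2.3] twist -0.702
```

View pics/chk.png

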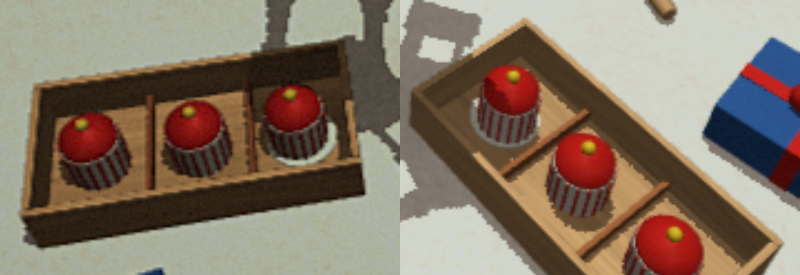

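The cupcake stands upright on the doily, with the rim showing evenly in both views. Next, the clip.

Emit:
arm_command --commands '[[[0.03,0.026,0,-0.1],[0.06,0.052,0,-0.2],[0.09,0.078,0,-0.3],[0.12,0.105,0,-0.4],[0.15,0.132,0,-0.5],[0.18,0.158,0,-0.6],[0.21,0.184,0,-0.7],[0.235,0.207,0,-0.7]]]'

```text
clock: 8.35
eef_pos: [532.4, 352.8, 240.6]
ee_rot: [[-0.995, 0.103, 0.0], [0.103, 0.995, 0.0], [-0.0, 0.0, -1.0]]
ft_force: [0.4, -0.6, 0.3]
finger_gap: 1.001
finger_force: 0.0
```

Emit:
arm_command --commands '[[[0.018,0.022,0,0],[0.018,0.022,0,0],[0.018,0.022,0,0],[0.018,0.022,0,0],[0.018,0.022,0,0],[0.018,0.022,0,0],[0.018,0.022,0,0],[0.018,0.022,0,0]]]'

```text
clock: 9.02
eef_pos: [517.8, 373.9, 240.4]
ee_rot: [[-0.994, 0.109, 0.0], [0.109, 0.994, 0.0], [-0.0, 0.0, -1.0]]
ft_force: [-0.5, 0.2, 0.5]
finger_gap: 0.999
finger_force: 0.0
```

Run:
```python
from h import *
go((530,381,240),1.47)
cv2.imwrite("pics/w3.png",cv2.convertScaleAbs(r.capture("wrist"),alpha=1.5))
K,R,t=cam("wrist"); print(-R.T@t)
```

```text
t 9.02 pos [517.8 373.9 240.4] yang 1.462 j6 -0.96 F [-0.5  0.2  0.5] gap 91.7 gf 0.0 -> shift [-11.4   8.4   0.4] twist -0.008
[441.19898649 381.99353867 398.71136628]
```

View pics/w3.png

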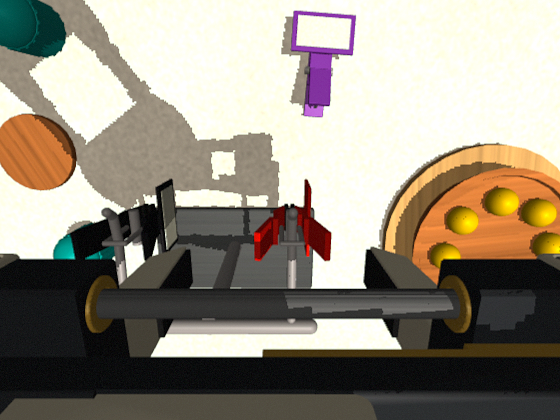

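The view shows the red clip at about (293,235) on the +y peg, with its card on the right (+y) side at (307,205). The bail bar is near (291,242) and the peg tip at (292,212).

Run:
```python
from h import *
np.set_printoptions(precision=1,suppress=True)
w=cam("wrist"); im=r.capture("wrist")
hsv=cv2.cvtColor(im,cv2.COLOR_BGR2HSV); m=cv2.inRange(hsv,(0,120,40),(8,255,255))|cv2.inRange(hsv,(172,120,40),(180,255,255)); m[:,:240]=0; m[:,345:]=0
for y in range(176,270,4):
    x=np.where(m[y])[0]; 
    if len(x): 
        runs=np.split(x,np.where(np.diff(x)>1)[0]+1); print(y,[(int(q[0]),int(q[-1])) for q in runs])
for n,p,z in(("bail",(291,242),177.5),("tiptop",(292,208),183.5),("pegbar",(291,310),176),("barend-",(120,326),182),("barend+",(315,326),182),("tip-",(108,212),183.5)): print(n,onz(w,p,z))
# grey peg edges per row
g=cv2.cvtColor(im,cv2.COLOR_BGR2GRAY)
for y in (215,228,235,242,243,244,252,262,275): print(y,g[y,272:312].tolist())
```

```text
180 [(305, 306)]
184 [(306, 308)]
188 [(306, 310)]
192 [(305, 310)]
196 [(305, 310)]
200 [(305, 310)]
204 [(305, 310)]
208 [(278, 283), (295, 300), (304, 310)]
212 [(273, 283), (298, 309)]
216 [(273, 283), (297, 309)]
220 [(267, 283), (297, 314)]
224 [(263, 283), (297, 319)]
228 [(258, 278), (283, 283), (302, 324)]
232 [(254, 278), (303, 329)]
236 [(254, 277), (303, 330)]
240 [(254, 277), (304, 330)]
244 [(254, 277), (305, 329)]
248 [(254, 269), (306, 308), (312, 329)]
252 [(254, 266), (306, 308), (317, 329)]
256 [(254, 263), (306, 308), (321, 329)]
260 [(254, 260), (324, 328)]
bail [529.4 382.  177.5]
tiptop [502.2 385.1 183.5]
pegbar [586.6 376.5 176. ]
barend- [582.6 243.8 182. ]
barend+ [598.8 393.7 182. ]
tip- [491.4 258.8 183.5]
215 [59, 32, 19, 15, 15, 17, 18, 17, 20, 20, 23, 19, 9, 22, 51, 42, 40, 50, 55, 59, 59, 60, 59, 53, 46, 33, 30, 31, 32, 31, 17, 15, 19, 19, 19, 20, 29, 28, 54, 68]
228 [17, 31, 31, 29, 30, 27, 21, 36, 37, 36, 35, 28, 12, 30, 53, 48, 51, 56, 59, 59, 59, 59, 56, 53, 35, 32, 36, 37, 36, 28, 15, 20, 26, 31, 31, 31, 25, 19, 20, 21]
235 [20, 29, 35, 29, 31, 4
[... 440 characters left out ...]
 35, 30, 31, 21, 19, 20, 17]
244 [32, 41, 41, 42, 40, 50, 56, 53, 58, 68, 70, 68, 68, 68, 68, 68, 67, 68, 70, 68, 68, 68, 70, 69, 68, 69, 67, 68, 69, 68, 68, 60, 45, 33, 32, 38, 35, 22, 16, 18]
252 [65, 65, 66, 64, 64, 66, 66, 66, 65, 65, 65, 65, 64, 66, 59, 50, 54, 59, 61, 66, 64, 60, 55, 48, 62, 64, 64, 64, 64, 63, 65, 65, 67, 34, 39, 64, 61, 70, 64, 58]
262 [63, 62, 62, 63, 62, 63, 64, 62, 63, 61, 63, 63, 63, 62, 56, 62, 84, 103, 114, 133, 146, 127, 114, 92, 66, 61, 62, 62, 62, 61, 63, 61, 62, 61, 60, 61, 62, 60, 61, 53]
275 [61, 63, 61, 61, 62, 63, 62, 62, 60, 62, 63, 62, 61, 63, 49, 64, 87, 103, 114, 131, 138, 123, 113, 84, 65, 61, 62, 63, 62, 64, 62, 64, 63, 63, 63, 62, 63, 64, 60, 44]
```

Run:
```python
from h import *
w=cam("wrist"); np.set_printoptions(precision=1,suppress=True)
for p,z in(((292,247),187.5),((291.5,243),177.5),((254,232),187.5),((254,262),187.5),((330,232),187.5),((329,262),187.5)): print(onz(w,p,z))
go((530.5,381.7,148.5),1.471)
```

```text
[529.1 382.5 187.5]
[530.1 382.4 177.5]
[515.2 357.5 187.5]
[537.6 354.6 187.5]
[520.8 409.5 187.5]
[543.3 407.4 187.5]
t 9.12 pos [517.6 374.2 240.3] yang 1.462 j6 -0.96 F [ 0.2  0.9 -0.7] gap 91.6 gf 0.0 -> shift [-12.    8.8  91.8] twist -0.009
```

Emit:
arm_command --commands '[[[-0.006,0.005,0,0],[-0.011,0.0094,0,0],[-0.011,0.0094,0.02,0],[-0.011,0.0094,0.04,0],[-0.011,0.0094,0.06,0],[-0.011,0.0094,0.078,0],[-0.011,0.0094,0.088,0],[-0.011,0.0094,0.092,0]]]'

```text
clock: 9.78
eef_pos: [528.7, 382.5, 146.2]
ee_rot: [[-0.994, 0.108, -0.003], [0.108, 0.994, -0.001], [0.003, -0.002, -1.0]]
ft_force: [-0.1, -0.0, -0.8]
finger_gap: 1.002
finger_force: 0.0
```

Emit:
arm_command --commands '[[[0,0,0,0],[0,0,0,0],[0,0,0,0],[0,0,0,0],[0,0,0,0],[0,0,0,0],[0,0,0,0],[0,0,0,0]]]' --fingers 0.02

```text
clock: 10.45
eef_pos: [529.8, 383.2, 149.7]
ee_rot: [[-0.994, 0.108, 0.002], [0.108, 0.994, 0.001], [-0.002, 0.001, -1.0]]
ft_force: [-1.2, -0.8, 6.8]
finger_gap: 0.471
finger_force: 5.6
```

Run:
```python
from h import *
go((529.7,382.3,163.5),1.464)
w=cam("wrist"); im=r.capture("wrist")
cv2.imwrite("pics/w4.png",cv2.convertScaleAbs(im,alpha=1.5))
```

```text
t 10.45 pos [529.8 383.2 149.7] yang 1.463 j6 -0.95 F [-1.2 -0.8  6.8] gap 43.2 gf 5.6 -> shift [ -0.1  -0.9 -13.8] twist -0.001
```

View pics/w4.png

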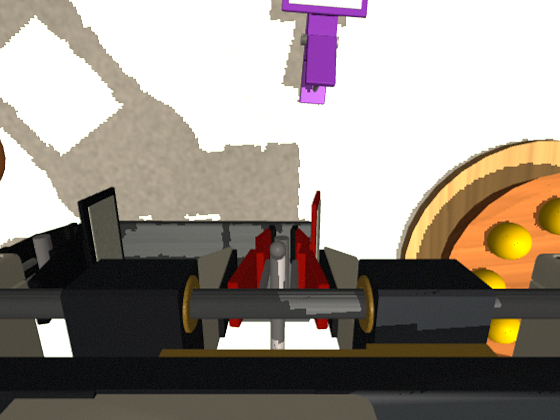

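The fingers straddle both tails, centred near (280,290), and are still closing. I'll hold until the clip is fully squeezed.

Emit:
arm_command --commands '[[[0,0,0,0],[0,0,0,0],[0,0,0,0],[0,0,0,0],[0,0,0,0],[0,0,0,0],[0,0,0,0],[0,0,0,0]]]'

```text
clock: 11.17
eef_pos: [529.8, 383.0, 149.8]
ee_rot: [[-0.994, 0.108, 0.002], [0.108, 0.994, 0.001], [-0.002, 0.001, -1.0]]
ft_force: [0.4, -1.0, 6.2]
finger_gap: 0.341
finger_force: 30.0
```

Run:
```python
from h import *
go((529.7,382.3,163.5),1.464)
```

```text
t 11.17 pos [529.8 383.  149.8] yang 1.463 j6 -0.95 F [ 0.4 -1.   6.2] gap 31.3 gf 30.0 -> shift [  0.   -0.7 -13.7] twist -0.001
```

Emit:
arm_command --commands '[[[0,0,-0.003,0],[0,0,-0.006,0],[0,0,-0.009,0],[0,0,-0.012,0],[0,0,-0.015,0],[0,0,-0.0155,0],[0,0,-0.0155,0],[0,0,-0.0155,0]]]'

```text
clock: 11.83
eef_pos: [529.2, 382.8, 163.7]
ee_rot: [[-0.994, 0.108, -0.0], [0.108, 0.994, 0.0], [0.0, -0.0, -1.0]]
ft_force: [-0.4, -0.2, -1.3]
finger_gap: 0.345
finger_force: 30.0
```

Run:
```python
from h import *
go((529.7,382.3,165),1.464)
```

```text
t 11.83 pos [529.2 382.8 163.7] yang 1.463 j6 -0.95 F [-0.4 -0.2 -1.3] gap 31.7 gf 30.0 -> shift [-0.5 -0.5 -1.3] twist -0.001
```

Emit:
arm_command --commands '[[[0.006,0,-0.001,0],[0.014,0,-0.001,0],[0.022,0,-0.001,0],[0.03,0,-0.001,0],[0.038,0,-0.001,0],[0.046,0,-0.001,0],[0.054,0,-0.001,0],[0.064,0,-0.001,0]]]'

```text
clock: 12.5
eef_pos: [464.9, 389.8, 164.8]
ee_rot: [[-0.994, 0.108, 0.0], [0.108, 0.994, 0.0], [-0.0, 0.0, -1.0]]
ft_force: [0.6, 0.2, -0.1]
finger_gap: 0.338
finger_force: 30.0
```

Run:
```python
from h import *
go((360,200,270),0.8)
```

```text
t 12.5 pos [464.9 389.8 164.8] yang 1.463 j6 -0.89 F [ 0.6  0.2 -0.1] gap 31.1 gf 30.0 -> shift [  83.9 -200.  -105.3] twist 0.663
```

Emit:
arm_command --commands '[[[0,0,-0.025,0],[0,0,-0.055,0],[0,0,-0.085,0],[-0.006,-0.015,-0.1,0.06],[-0.018,-0.044,-0.1,0.14],[-0.03,-0.073,-0.1,0.22],[-0.042,-0.103,-0.1,0.3],[-0.054,-0.132,-0.1,0.38]]]'

```text
clock: 13.17
eef_pos: [504.6, 251.6, 264.9]
ee_rot: [[-0.882, 0.472, 0.0], [0.472, 0.882, 0.0], [-0.0, 0.0, -1.0]]
ft_force: [0.6, 0.4, 0.1]
finger_gap: 0.344
finger_force: 30.0
```

Run:
```python
from h import *
go((637.4,-218.3,265),0.168)
```

```text
t 13.17 pos [504.6 251.6 264.9] yang 1.08 j6 -0.75 F [0.6 0.4 0.1] gap 31.5 gf 30.0 -> shift [-3.387e+02 -3.518e+02 -1.000e-01] twist 0.912
```

Emit:
arm_command --commands '[[[-0.022,-0.023,0,0.07],[-0.044,-0.046,0,0.14],[-0.066,-0.069,0,0.21],[-0.088,-0.092,0,0.28],[-0.11,-0.115,0,0.35],[-0.132,-0.138,0,0.42],[-0.154,-0.161,0,0.49],[-0.176,-0.184,0,0.56]]]'

```text
clock: 13.83
eef_pos: [574.1, 6.6, 264.8]
ee_rot: [[-0.497, 0.868, 0.0], [0.868, 0.497, 0.0], [0.0, 0.0, -1.0]]
ft_force: [0.9, 0.4, -0.4]
finger_gap: 0.339
finger_force: 30.0
```

Run:
```python
from h import *
go((637.4,-218.3,200),0.168)
```

```text
t 13.83 pos [574.1   6.6 264.8] yang 0.52 j6 -0.64 F [ 0.9  0.4 -0.4] gap 31.1 gf 30.0 -> shift [-226.6  -56.7   64.8] twist 0.352
```

Emit:
arm_command --commands '[[[-0.032,-0.008,0,0.06],[-0.064,-0.016,0.01,0.12],[-0.096,-0.024,0.025,0.18],[-0.128,-0.032,0.045,0.24],[-0.16,-0.04,0.06,0.3],[-0.19,-0.048,0.065,0.352],[-0.215,-0.054,0.065,0.352],[-0.2265,-0.0565,0.065,0.352]]]'

```text
clock: 14.5
eef_pos: [638.2, -219.8, 198.4]
ee_rot: [[-0.167, 0.986, -0.001], [0.986, 0.167, -0.0], [-0.0, -0.001, -1.0]]
ft_force: [-0.9, 0.5, -0.1]
finger_gap: 0.342
finger_force: 30.0
```

Run:
```python
from h import *
np.set_printoptions(precision=1,suppress=True)
go((637.4,-218.3,130),0.168)
w=cam("wrist"); im=r.capture("wrist"); o=cv2.convertScaleAbs(im,alpha=1.5)
c,s=np.cos(.168),np.sin(.168)
for x in(65.5,72.5): 
    a,b=[proj(w,(569.4+c*x-s*y,-229.8+s*x+c*y,55)) for y in(-145,145)]; cv2.line(o,tuple(np.int32(a)),tuple(np.int32(b)),(255,255,0),1)
cv2.imwrite("pics/w5.png",o)
```

```text
t 14.5 pos [ 638.2 -219.8  198.4] yang 0.168 j6 -0.61 F [-0.9  0.5 -0.1] gap 31.4 gf 30.0 -> shift [ 1.6 -0.5 68.4] twist 0.0
```

View pics/w5.png

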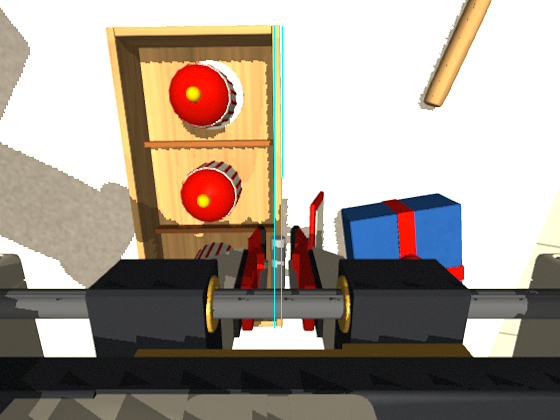

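The far wall's top runs down columns 272–282, nearly on the projected lines, with the open jaws straddling it and the card on the outside at (316,220). I'll measure the wall's offset numerically.

Run:
```python
from h import *
np.set_printoptions(precision=1,suppress=True)
go((637.4,-218.3,130),0.168)
w=cam("wrist"); im=r.capture("wrist"); hsv=cv2.cvtColor(im,cv2.COLOR_BGR2HSV)
s=r.read_state(); T=s['ee_rot'].T; p0=s['eef_pos']; E=[]
for y in range(45,200,15):
    print(y,hsv[y,266:290,1].tolist(),hsv[y,266:290,2].tolist()) if y in(60,165) else 0
    row=hsv[y,268:300,1].astype(int); k=268+np.argmin(np.diff(row))+0.5; E.append(onz(w,(k,y),55)); 
E=np.array(E); f=np.polyfit(E[:,1],E[:,0],1); print("outer edge yaw",-np.arctan(f[0]),"resid",(E[:,0]-np.polyval(f,E[:,1])))
print("edge x_tray offsets rel TCP (tool y):",((E-p0)@T.T)[:,1])
# clip tails in image
m=cv2.inRange(hsv,(0,120,40),(8,255,255))|cv2.inRange(hsv,(172,120,40),(180,255,255))
for y in (240,270,285): x=np.where(m[y,230:340])[0]+230; print(y,[(int(q[0]),int(q[-1])) for q in np.split(x,np.where(np.diff(x)>1)[0]+1)])
```

```text
t 14.55 pos [ 638.6 -220.7  198.6] yang 0.167 j6 -0.61 F [-1.4  0.1 -0.9] gap 30.9 gf 30.0 -> shift [ 2.7 -0.7 68.6] twist -0.001
60 [141, 142, 143, 143, 143, 140, 143, 141, 144, 142, 142, 143, 144, 120, 22, 20, 19, 17, 21, 22, 27, 25, 20, 15] [96, 95, 96, 98, 100, 69, 152, 184, 190, 192, 194, 196, 198, 163, 194, 208, 206, 205, 207, 205, 206, 205, 205, 205]
165 [143, 143, 142, 144, 140, 140, 146, 147, 143, 140, 143, 141, 143, 139, 154, 22, 21, 24, 26, 25, 27, 31, 30, 31] [189, 159, 106, 90, 91, 91, 91, 90, 180, 197, 195, 195, 193, 194, 164, 193, 209, 206, 206, 206, 207, 206, 203, 206]
outer edge yaw 0.1794787660598242 resid [ 0.2  0.1 -0.  -0.2 -0.3 -0.4  0.4  0.3  0.1 -0.  -0.1]
edge x_tray offsets rel TCP (tool y): [0.4 0.4 0.5 0.5 0.5 0.5 1.4 1.5 1.5 1.5 1.5]
240 [(248, 261), (295, 314)]
270 [(244, 262), (293, 311)]
285 [(241, 258), (297, 314)]
```

Run:
```python
from h import *
w=cam("wrist"); im=r.capture("wrist"); hsv=cv2.cvtColor(im,cv2.COLOR_BGR2HSV)
ys=np.where(hsv[15:50,277,1]>90)[0]+15; print(ys[0])
s=r.read_state(); P=onz(w,(279,ys[0]-.5),55); print(P, s['ee_rot'].T@(P-s['eef_pos']), s['eef_pos'])
```

```text
27
[613.58578341 -73.55180143  55.        ] [1.45353972e+02 1.60399407e-02 1.44285991e+02] [ 638.19684595 -216.92410736  199.16969891]
```

Emit:
arm_command --commands '[[[0.001,-0.0012,0.01,-0.006],[0.001,-0.0012,0.025,-0.006],[0.001,-0.0012,0.045,-0.006],[0.001,-0.0012,0.065,-0.006],[0.001,-0.0012,0.08,-0.006],[0.001,-0.0012,0.088,-0.006],[0.001,-0.0012,0.092,-0.006],[0.001,-0.0012,0.092,-0.006]]]'

```text
clock: 15.32
eef_pos: [636.9, -214.8, 107.1]
ee_rot: [[-0.177, 0.984, -0.001], [0.984, 0.177, 0.001], [0.001, -0.001, -1.0]]
ft_force: [-0.6, -0.5, -0.2]
finger_gap: 0.341
finger_force: 30.0
```

Run:
```python
from h import *
w=cam("wrist"); im=r.capture("wrist"); hsv=cv2.cvtColor(im,cv2.COLOR_BGR2HSV)
s=r.read_state(); p0=s['eef_pos']; T=s['ee_rot'].T
for y in range(20,210,20):
    d=np.diff(hsv[y,255:310,1].astype(int)); k=255+np.argmin(d)+.5; q=T@(onz(w,(k,y),55)-p0); print(y,k,d.min(),q.round(1))
go((637,-218,75),0.168)
```

```text
20 283.5 -138 [129.5   1.8  53.1]
40 283.5 -142 [119.1   1.8  53.1]
60 283.5 -98 [108.4   1.9  53.1]
80 283.5 -101 [97.4  2.  53.1]
100 283.5 -89 [86.   2.  53.1]
120 283.5 -100 [74.2  2.1 53.1]
140 283.5 -92 [62.   2.2 53.1]
160 282.5 -68 [49.4  1.6 53.1]
180 282.5 -78 [36.4  1.7 53.1]
200 282.5 -87 [22.9  1.7 53.1]
t 15.37 pos [ 637.3 -215.3  108.1] yang 0.178 j6 -0.62 F [0.4 1.1 0.2] gap 31.3 gf 30.0 -> shift [-2.6 -0.8 33.1] twist 0.01
```

Emit:
arm_command --commands '[[[-0.002,-0.0014,0,0],[-0.002,-0.0014,0.005,0],[-0.002,-0.0014,0.012,0],[-0.002,-0.0014,0.019,0],[-0.002,-0.0014,0.026,0],[-0.002,-0.0014,0.031,0],[-0.002,-0.0014,0.034,0],[-0.002,-0.0014,0.034,0]]]'

```text
clock: 16.03
eef_pos: [635.7, -218.0, 72.5]
ee_rot: [[-0.176, 0.984, -0.002], [0.984, 0.176, 0.001], [0.001, -0.001, -1.0]]
ft_force: [0.4, 0.0, -1.1]
finger_gap: 0.341
finger_force: 30.0
```

Run:
```python
from h import *
go((636.2,-217.3,69.3),0.178)
```

```text
t 16.03 pos [ 635.7 -218.    72.5] yang 0.177 j6 -0.62 F [ 0.4  0.  -1.1] gap 31.3 gf 30.0 -> shift [0.6 0.6 3.2] twist -0.001
```

No contact yet. I'll press down slowly until the pin meets the edge.

Emit:
arm_command --commands '[[[0,0,0.001,0],[0,0,0.0015,0],[0,0,0.002,0],[0,0,0.0025,0],[0,0,0.003,0],[0,0,0.0035,0],[0,0,0.0035,0],[0,0,0.0035,0]]]'

```text
clock: 16.7
eef_pos: [636.1, -218.2, 70.2]
ee_rot: [[-0.176, 0.984, -0.0], [0.984, 0.176, 0.0], [0.0, 0.0, -1.0]]
ft_force: [0.1, 0.5, -0.4]
finger_gap: 0.338
finger_force: 30.0
```

Emit:
arm_command --commands '[[[0,0,0.0005,0],[0,0,0.001,0],[0,0,0.001,0],[0,0,0.001,0],[0,0,0.001,0],[0,0,0.001,0],[0,0,0.001,0],[0,0,0.001,0]]]'

```text
clock: 17.37
eef_pos: [636.3, -218.3, 69.7]
ee_rot: [[-0.176, 0.984, 0.001], [0.984, 0.176, -0.0], [-0.0, 0.001, -1.0]]
ft_force: [-1.5, 0.4, 5.0]
finger_gap: 0.342
finger_force: 30.0
```

Contact at 69.7 mm, as predicted. I'll press slightly more, then open gently.

Emit:
arm_command --commands '[[[0,0,0.0008,0],[0,0,0.0008,0],[0,0,0.0008,0],[0,0,0.0008,0],[0,0,0.0008,0],[0,0,0.0008,0],[0,0,0.0008,0],[0,0,0.0008,0]]]'

```text
clock: 18.03
eef_pos: [636.3, -218.3, 69.7]
ee_rot: [[-0.176, 0.984, 0.001], [0.984, 0.176, -0.0], [-0.001, 0.001, -1.0]]
ft_force: [-2.9, 1.0, 8.9]
finger_gap: 0.339
finger_force: 30.0
```

Emit:
arm_command --commands '[[[0,0,0,0],[0,0,0,0],[0,0,0,0],[0,0,0,0],[0,0,0,0],[0,0,0,0],[0,0,0,0],[0,0,0,0]]]' --fingers 0.064

```text
clock: 18.7
eef_pos: [636.2, -218.2, 68.3]
ee_rot: [[-0.176, 0.984, 0.0], [0.984, 0.176, 0.0], [0.0, 0.0, -1.0]]
ft_force: [-0.0, -0.4, -0.0]
finger_gap: 0.699
finger_force: 0.0
```

Emit:
arm_command --commands '[[[0,0,0,0],[0,0,-0.005,0],[0,0,-0.015,0],[0,0,-0.03,0],[0,0,-0.05,0],[0,0,-0.075,0],[0,0,-0.1,0],[0,0,-0.12,0]]]'

```text
clock: 19.37
eef_pos: [636.6, -218.4, 191.8]
ee_rot: [[-0.176, 0.984, 0.003], [0.984, 0.176, -0.001], [-0.002, 0.003, -1.0]]
ft_force: [0.2, -0.1, 0.4]
finger_gap: 0.695
finger_force: 0.0
```

Run:
```python
from h import *
go((550,0,250))
a=r.capture("scene"); b=r.capture("side"); w=r.capture("wrist")
f=lambda i,x,y,ww,h,W,H:cv2.resize(i[y:y+h,x:x+ww],(W,H),interpolation=cv2.INTER_CUBIC)
c=np.zeros((600,800,3),np.uint8); c[:280,:400]=f(a,85,200,150,105,400,280); c[:367,400:]=f(b,300,250,180,165,400,367); c[370:600,400:707]=f(w,0,0,560,420,307,230); c[290:590,:400]=f(a,345,180,120,90,400,300)
cv2.imwrite("pics/end.png",cv2.convertScaleAbs(c,alpha=1.4))
```

```text
t 19.37 pos [ 636.6 -218.4  191.8] yang 0.177 j6 -0.62 F [ 0.2 -0.1  0.4] gap 63.8 gf 0.0 -> shift [230.1 -46.7 -58.7] twist 0
```

View pics/end.png

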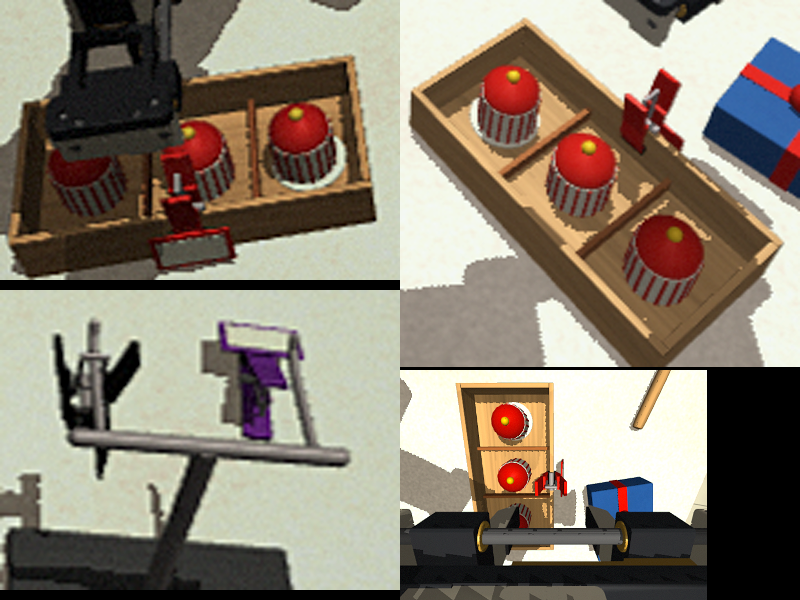

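The clip sits shut on the middle of the far wall, card outside. The cupcakes are in place and the black clip still hangs on its peg.

```bash
python3 -c "
from bench import r
print(r.finish_job())"
```

```text
the job is handed in; nothing more can be done
None
```

The job is handed in at about 19.5 s of the 61 s limit: the red cupcake is upright and centred on the doily, and the red clip is fully down and shut on the middle of the tray's far wall with its card outside, though no verdict came back.

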